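# Clip a cutlery cup onto the worktop rail

### The job

Clip the loose white cutlery cup onto the empty stretch of the rail beside the cup that already hangs there: hook its lip over the top edge of the rail with its foot tilted out, then tilt it down until the sprung foot clip snaps under the rail, and let go so that it hangs upright by itself. Be gentle: the height of the rail is only roughly known, so feel for it, press no harder than the clip needs, and leave the wooden pot and the spice jar where they stand.

Things in the scene. Friction and masses are not known exactly. Their poses are not given: they have to be found in the camera images.
- stand: Fixed rail stand: dark wooden base 120 x 300 x 12 mm, origin at the centre of its underside, x away from the robot, y left along the rail, z up. Posts at y = -135 and 135 mm, tops at z = 175, carry a flat steel rail: 5 mm thick (x -18.5 to -13.5), 40 high, 300 long, clear above, below and behind. A like cup with cutlery (up to z = 290) hangs at y = 54 to 110 mm.
- bay (a point): Middle of the rail's empty stretch: on the rail's front face at the nominal height of its top edge; at (-18.5, -45, 150) mm in the stand's frame, axes as the stand's. The rail is clamped at a height set by hand: its true top edge lies up to 14 mm above or below this point and is not measured. Free from here to 99 mm left (hung cup) and 79 mm right (post).
- cup_mid (a point): Centre, half-way up, of the loose white plastic cup, an open box 46 mm deep (x), 56 wide (y), 92 high, walls 3, 0.12 to 0.2 kg; starts upright on the worktop. Its x axis points out of its back, the side with hook and foot clip, z up. Grip it across the 56 mm width. Once hooked it can be let go: it hangs tilted 15 to 20 degrees, the foot's ramp on the rail's lower edge.
- cup_hook (a point): Inner corner of the cup's hook, where roof and back face (x = 23 mm) meet: (23, 0, 38) mm from the cup's centre in its axes; on the rail's top front edge when home. Hook 40 mm wide (y); the roof reaches 11 mm behind the back face, a lip hangs 7 mm down from it. Slot 6.4 mm wide at the roof, flared to 11 at the mouth: the rail enters with the cup's foot tilted out 20 to 27 degrees.
- cup_foot (a joint): Travel in m of the grey sprung foot clip low on the cup's back: 0 at rest and again once snapped, about 0.004 as its nose passes under the rail, limit 0.0065. The nose, 42 mm below the hook, juts 17 mm from the back face, has a 34 degree ramp, and ends 4 mm above the rail's lower edge, behind it. Pressing down on the front rim of the hooked cup with about 6 to 15 N snaps it.
- pinch_pot: Small open wooden pot, 73 mm across, 35 mm high, right of centre in front of the stand; bystander. Origin at the centre of its underside.
- spice_jar: Glass spice jar with a dark cap, 41 mm across, 105 mm high, standing in front of the stand to the left; bystander. Origin at the centre of its underside.

How it is judged:
By the outcome, as a careful person would: the job done as asked, in the order asked, and still so for the second after the job is handed in, with the robot touching nothing.
It also fails if it takes over 64 s, if anything falls off the work surface, if the arm or the gripper's body presses on something with over 40 N, if the wrist force passes 120 N, or if a joint passes its speed limit or range.

### The arm

A 6-joint arm with a two-finger parallel gripper is mounted at the origin on a cart in front of the work surface, level with it; the furniture and walls round the work are solid. World frame = base frame: x ahead of the robot, y to its left, z up, the work surface at z = 0. Lengths are in m, angles in rad, forces in N, time in s.
With the tool pointing down it reaches from about 0.275 to 0.725 m from the base axis. Payload 15.9 kg.
Tool frame: the origin (TCP) lies at the very end of the fingers, on their centre line; the grasp point (between the pads) lies grip_depth behind it (grip_depth is the distance from the TCP to the grasp point, in m); z points along the fingers, y is the line along which they close (so a half turn about z gives the same grasp; the last joint's range is limited). The gripper opens to 85 mm and grips with 20 to 120 N. Pads are 22 mm wide; open, the fingers measure 114 mm over their backs; the gripper's body (76 mm by 85 mm) begins 54 mm behind the grasp point. The pads swing forward as they close: fully open they stand 13 mm farther back than shut.
Start: joints at [-1.213, 0.213, -0.034, 1.323, 0, 1.571], TCP at [0.175, -0.468, 0.231] pointing down, gripper open.
Joint ranges: [-2.98, 2.98], [-0.74, 1.72], [-1.14, 1.35], [-2.1, 2.04], [-1.57, 1.44], [-3.14, 3.14]. Speed limits (rad/s): [1.89, 1.89, 2.39, 2.57, 3.14, 3.14].

### API

Orientations are given as a rotation vector (axis times angle).
In Python, from rig import * gives the robot as it stands. The module is installed in compiled form; this text tells all that it offers.
- The arm moves only by the tool jog_arm, never from a script. Its argument "deltas" is a list that holds one entry, the list of rows, each a list of 7 numbers: the closure, from 0 (fully open) to 1 (shut), then the shift along the tool's x, y, z scaled (see below), then the turn, a rotation vector about the tool's x, y, z scaled (see below). A call has 1 to 20 rows; each row shifts and turns the commanded pose from where the row before left it, along the tool's axes as they then stand; what a row does not reach is not made up. The controller multiplies each number of a shift by 0.2 m and each number of a turn by 0.5 rad. A row lasts 1/12 s, in which the tool goes at most 41.7 mm and 7.16 degrees, less where a joint would pass 70% of its speed; a pose out of reach is approached as far as the arm can. A call with a number of a shift or a turn outside -1 to 1 is refused whole. A call with a gripper value outside its range is refused whole. The fingers move at their own pace and stop on an object; "newtons" is the grip in N (left out, the last holds). Time passes only in rows, so rows that do not move let the fingers close. It gives the time, the measured TCP pose, the force, the opening and the grip force at its end, in the units of the state.
- state(): the state, without advancing time (a new reading comes with each control period).
- capture(name): name is "scene" or "side" or "wrist"; returns (picture, depth): 384x512x3 uint8, red, green, blue; 384x512 float32, m along the optical axis (not along the pixel's ray), 0 where there is no reading.
- calibration(name): a dict with "vfov" (degrees; the focal length in pixels is half the picture's height over the tangent of half this angle, whatever the lens; pixels are square), "cx", "cy" (the principal point, pixels), "R" (3x3) and "t" (3): a world point X has camera coordinates R X + t. Camera axes: x right, y down, z forward; pixel columns grow to the right and rows downward; lengths in m; the calibration is good to about 2 mm. A picture is of the moment at which its call begins: read the wrist's pose just before it. calibration takes no time and is no camera call; for the wrist camera it gives the pose at the moment of the call.
- finish_job(): hands the job in; it is judged then, once.
The state is a dict: "t": time; "q": joint angles; "dq": joint speeds; "joint_efforts": joint torques, N m; "tool_pos": TCP position; "tcp_rot": TCP orientation; "force": force on the tool from outside, world axes, zero at the start; "ft_torque": the same for the moment, N m; "opening": finger opening in m; "gripper_force": force on a finger pad.
Only numpy, scipy, OpenCV 4.12 (cv2) and the standard library are available. Lean on these libraries where they do the work, as an engineer would, in place of code of your own. Each camera call takes 0.05 s, during which the arm holds its last target. There are 200 camera calls.

## Working session

There is one attempt and no reset: what is moved stays moved. The work goes in short steps, Python scripts to look and compute and a tool call to move; the robot and the scene stay as the last step left them, time stands still between calls to the robot, and variables do not carry over. Pictures are saved under pics/ and viewed, at most 10 in all, crops included, and the job is handed in when it is done.

Besides the shell and the picture viewer there is one more tool, called after ">>>" as name(argument=value, ...), one argument or row to a line, values as JSON. jog_arm: Moves the arm, as the interface text tells. Shifts and turns lie within -1 to 1; 1 stands for 0.2 m of shift or 0.5 rad of turn. Its arguments: {"type":"object","properties":{"deltas":{"type":"array"},"newtons":{"type":"number"}},"required":["deltas"]}

```bash
mkdir -p pics
cat > h.py <<'E'
from rig import *
import numpy as np, cv2
from scipy.spatial.transform import Rotation as Ro
def cloud(name):
    c=calibration(name); im,d=capture(name)
    f=192/np.tan(np.radians(c["vfov"])/2)
    v,u=np.mgrid[0:384,0:512]
    P=np.stack([(u-c["cx"])/f*d,(v-c["cy"])/f*d,d],-1)
    W=(P-np.array(c["t"]))@np.array(c["R"])
    W[d<=0]=np.nan
    return im,d,W,c
E
python3 - <<'E'
from h import *
print(state())
ims=[]
for n in ["scene","side","wrist"]:
    im,d,W,c=cloud(n); np.savez(f"{n}0.npz",im=im,d=d,W=W)
    print(n,c["vfov"],-np.array(c["R"]).T@np.array(c["t"]),np.array(c["R"])[2],(d>0).mean())
    cv2.imwrite(f"pics/{n}0.png",im[...,::-1])
E
```

```text
{'t': 0.0, 'q': array([-1.21300888e+00,  2.13344472e-01, -3.50445426e-02,  1.32351750e+00,
        1.64805254e-05,  1.57083856e+00]), 'dq': array([-7.81048194e-04,  5.08242909e-04, -1.63814587e-03,  3.21708705e-04,
        3.50986367e-05, -3.29430761e-04]), 'joint_efforts': array([-1.03207544e-04, -6.86149335e+01,  4.87121022e+01,  1.71769381e-02,
        9.06205990e-07,  2.33840024e-05]), 'tool_pos': array([ 0.17498634, -0.46801458,  0.23082778]), 'tcp_rot': array([-3.09039031e+00, -5.58758149e-01,  2.84770947e-04]), 'force': array([ 0.43071738, -0.29732987,  0.56472969]), 'ft_torque': array([-0.01199382, -0.01579407, -0.02436156]), 'gripper_force': 0.0, 'opening': 0.08525058557802434}
scene 45.57702423455841 [-0.39434548 -0.47451436  0.72519645] [ 0.73933545  0.41580954 -0.52960884] 0.9707082112630209
side 43.48154272508732 [ 0.23735359 -0.82464055  0.78969942] [ 0.24469421  0.75780268 -0.60486349] 0.9877268473307291
wrist 68.19892449310913 [ 0.25196101 -0.43932936  0.37214482] [-0.29765878 -0.1097035  -0.94834824] 0.9958394368489584
```

View pics/scene0.png

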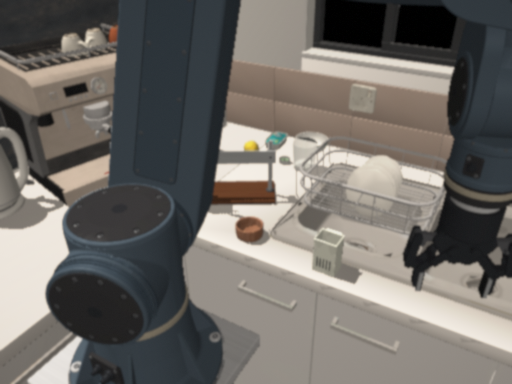

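View pics/side0.png

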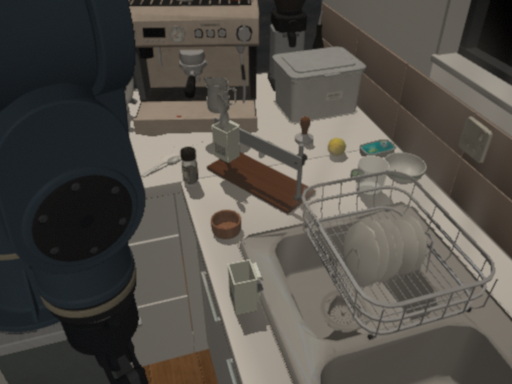

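Scene view: loose cup at about (327,250), pot at (249,229), rail at (245,157). Side view: cup at (243,287) with its hook to the right, stand base at (257,178), rail at (270,147), jar at (189,165), pot at (226,223), and the hung cup at (226,140).

Run:
```python
from h import *
def show(n,x0,x1,y0,y1,name,s):
    im=np.load(n+"0.npz")["im"]; return cv2.resize(im[y0:y1,x0:x1,::-1],None,fx=s,fy=s,interpolation=cv2.INTER_CUBIC)
a=show("side",150,350,90,330,"a",2.4)
cv2.imwrite("pics/c1.png",a)
for n,(u0,u1,v0,v1) in {"side":(215,275,250,325),"scene":(300,355,220,285)}.items():
    W=np.load(n+"0.npz")["W"][v0:v1,u0:u1].reshape(-1,3); 
    W=W[np.isfinite(W[:,0])]
    print(n,"table z",np.percentile(W[:,2],[2,10,50,90,99]))
    T=W[(W[:,2]>.02)&(W[:,2]<.12)&(W[:,0]<.6)]; 
    print(n,len(T),T.min(0),T.max(0))
    Z=T[T[:,2]>.086]; r=cv2.minAreaRect((Z[:,:2]*1000).astype(np.float32)); print("top",r,cv2.boxPoints(r).round())
    F=T[(T[:,2]<.08)]; r=cv2.minAreaRect((F[:,:2]*1000).astype(np.float32)); print("body",r)
    print("pot etc")
W=np.load("side0.npz")["W"]; im=np.load("side0.npz")["im"].astype(int)
sub=W[100:215,200:320].reshape(-1,3); c=im[100:215,200:320].reshape(-1,3)
base=(c[:,0]-c[:,2]>30)&(sub[:,2]<.03)
B=sub[base]; r=cv2.minAreaRect((B[:,:2]*1000).astype(np.float32)); print("base",len(B),np.median(B[:,2]),r,cv2.boxPoints(r).round())
R=W[125:170,240:300].reshape(-1,3); R=R[(R[:,2]>.09)&(R[:,2]<.2)]
print("rail",len(R),R.min(0),R.max(0)); 
vx,vy,x0,y0=cv2.fitLine(R[:,:2].astype(np.float32),cv2.DIST_HUBER,0,.01,.01).ravel(); print(vx,vy,x0,y0,np.percentile(R[:,2],[1,5,25,50,75,95,99]))
for nm,(u0,u1,v0,v1) in {"pot":(208,246,208,242),"jar":(178,202,145,185)}.items():
    P=W[v0:v1,u0:u1].reshape(-1,3);P=P[(P[:,2]>.015)];print(nm,P.min(0),P.max(0))
```

```text
side table z [-0.11782578 -0.00047958  0.00515089  0.07968854  0.09410767]
side 1367 [ 0.37692284 -0.22660738  0.02001423] [ 0.44155648 -0.16455403  0.09686775]
top ((406.5975646972656, -195.0679931640625), (60.48969650268555, 57.827239990234375), 88.07147216796875) [[ 377. -224.]
 [ 434. -226.]
 [ 437. -166.]
 [ 379. -164.]]
body ((409.851318359375, -196.8863983154297), (59.65114974975586, 63.394020080566406), 88.60839080810547)
pot etc
scene table z [-0.11826658 -0.10975709  0.00261055  0.07848969  0.09293761]
scene 1054 [ 0.37038055 -0.22572772  0.02000018] [ 0.43476142 -0.16768674  0.09472344]
top ((403.4820251464844, -197.28123474121094), (58.52064895629883, 60.768226623535156), 87.20623016357422) [[ 372. -225.]
 [ 432. -228.]
 [ 435. -170.]
 [ 375. -167.]]
body ((396.8758239746094, -198.2672119140625), (56.719093322753906, 51.75691604614258), 85.56047058105469)
pot etc
base 1875 0.013602272856073041 ((549.1995849609375, 187.32098388671875), (281.81524658203125, 245.43115234375), 84.50669860839844) [[414.  59.]
 [658.  35.]
 [685. 316.]
 [441. 339.]]
rail 878 [0.51562616 0.06243676 0.111942  ] [0.62526969 0.24530987 0.17488898]
0.5095933 -0.8604154 0.5750046 0.13871403 [0.11324579 0.11573778 0.12475862 0.13573486 0.14600422 0.15336255
 0.15573871]
pot [ 0.3869523  -0.00668136  0.01501181] [0.45959262 0.06708581 0.04011251]
jar [0.35757201 0.21971986 0.015563  ] [0.39946102 0.26646563 0.11021219]
```

View pics/c1.png

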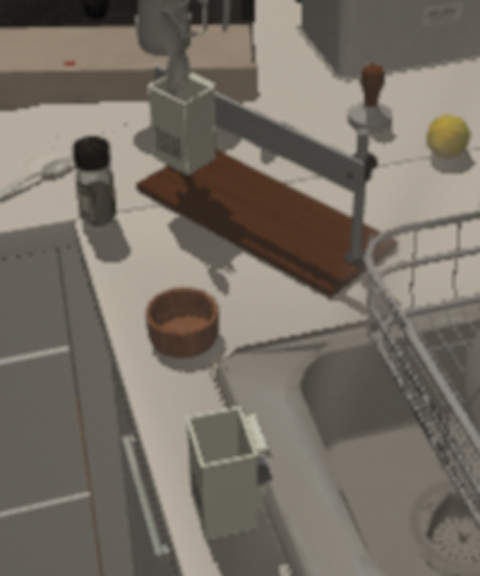

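The crop shows the loose cup with its hook and foot facing +x (crop pixel (258,435)). The rail runs from the hung cup (185,120) to the post (360,170), and its empty stretch is clear. Next I'll refine the stand's pose.

Run:
```python
from h import *
import rig; print([k for k in dir(rig) if not k.startswith('_')], globals().get("grip_depth"))
for n,(u0,u1,v0,v1) in {"side":(200,325,95,215),"scene":(208,282,140,210)}.items():
    D=np.load(n+"0.npz"); W=D["W"][v0:v1,u0:u1]; im=D["im"][v0:v1,u0:u1].astype(int)
    m=(im[...,0]>1.45*im[...,2])&(im[...,0]<140)&(W[...,2]<.03)&(W[...,2]>0)
    k,l,st,_=cv2.connectedComponentsWithStats(m.astype(np.uint8)); m=l==1+np.argmax(st[1:,4])
    B=W[m]; r=cv2.minAreaRect((B[:,:2]*1000).astype(np.float32)); print(n,"base",len(B),np.median(B[:,2]),r)
    # rail in stand frame
    c=np.array(r[0])/1000; a=np.radians(r[2]); 
    for yaw in [a,a-np.pi/2]:
        if abs(np.degrees(yaw)-30)<25: break
    ex=np.array([np.cos(yaw),np.sin(yaw)]); ey=np.array([-ex[1],ex[0]])
    print(n,"yaw",np.degrees(yaw),"c",c)
    X=(W[...,:2]-c)@ex; Y=(W[...,:2]-c)@ey; Z=W[...,2]
    R=(abs(X+.0185)<.012)&(Z>.09)&(Z<.175)&(Y>-.12)&(Y<.04)
    print(" rail n",R.sum(),"x",np.percentile(X[R],[5,50,95]),"z",np.percentile(Z[R],[1,5,50,95,99]))
    f=np.polyfit(Y[R],X[R],1); print(" rail x(y)",f)
    for y in np.arange(-.11,.04,.02):
        s=R&(abs(Y-y)<.01); print("  y",round(y,3),s.sum(),Z[s].min().round(4),Z[s].max().round(4),np.median(X[s]).round(4)) if s.sum()>5 else 0
    H=(X>-.085)&(X<0)&(Y>.05)&(Y<.12)&(Z>.12); h=np.histogram(Z[H],bins=np.arange(.13,.2,.003)); print(" hung z hist",h[0],h[1][0])
    H2=H&(Z<.15); print(" hung body x",np.percentile(X[H2],[2,50,98]),"y",np.percentile(Y[H2],[2,98])) if H2.sum() else 0
    b=c+ex*-.0185+ey*-.045; print(" bay",b)
s=state(); R=Ro.from_rotvec(s["tcp_rot"]).as_matrix(); print(R.round(3))
```

```text
['IKError', 'calibration', 'capture', 'finish_job', 'grip_depth', 'state'] 0.0187
side base 2466 0.013365875368596708 ((558.4819946289062, 194.85098266601562), (119.28193664550781, 296.7769775390625), 31.0974178314209)
side yaw 31.097417831420902 c [0.55848199 0.19485098]
 rail n 680 x [-0.01758238 -0.01492196 -0.01206892] z [0.1132132  0.1156855  0.1355234  0.15307981 0.15462715]
 rail x(y) [ 0.00459873 -0.01472692]
  y -0.11 93 0.1119 0.1549 -0.0152
  y -0.09 90 0.1129 0.1576 -0.0152
  y -0.07 90 0.1128 0.1553 -0.0149
  y -0.05 85 0.1141 0.1552 -0.0151
  y -0.03 81 0.1133 0.1549 -0.0152
  y -0.01 86 0.1125 0.154 -0.0148
  y 0.01 80 0.113 0.1557 -0.0146
  y 0.03 75 0.1135 0.1546 -0.0147
 hung z hist [33 29 31 40 31 41 39 53 49 53 56 13 10  7 10 16  8  5 14  9  9  7  3] 0.13
 hung body x [-0.06284354 -0.05466961 -0.01362279] y [0.05230914 0.11055659]
 bay [0.56588289 0.14676276]
scene base 1236 0.011634833730097549 ((580.9569702148438, 145.95138549804688), (116.9670181274414, 181.05238342285156), 32.17971420288086)
scene yaw 32.17971420288087 c [0.58095697 0.14595139]
 rail n 618 x [-0.016699   -0.01254321 -0.00882428] z [0.1117951  0.11437557 0.13359616 0.15117379 0.15279217]
 rail x(y) [ 0.02461494 -0.01195866]
  y -0.09 64 0.1125 0.1528 -0.0138
  y -0.07 89 0.1005 0.1528 -0.0139
  y -0.05 91 0.113 0.1531 -0.0133
  y -0.03 91 0.1124 0.1533 -0.0124
  y -0.01 90 0.1129 0.1526 -0.0124
  y 0.01 94 0.1113 0.1523 -0.0115
  y 0.03 99 0.1097 0.1531 -0.0108
 hung z hist [ 3  8  6  5  3 10  3  2  0  0  0  0  0  0  0  0  0  0  0  0  0  0  0] 0.13
 hung body x [-0.01465083 -0.01060957 -0.00550891] y [0.05070559 0.06831226]
 bay [0.58926486 0.09801154]
[[ 0.937  0.35  -0.   ]
 [ 0.35  -0.937  0.001]
 [ 0.    -0.001 -1.   ]]
```

>>> jog_arm(
  deltas=[
    [[0,0.127,-0.085,0.04,0,0,0],[0,0.127,-0.085,0.04,0,0,0],[0,0.127,-0.085,0.04,0,0,0],[0,0.127,-0.085,0.04,0,0,0],[0,0.127,-0.085,0.04,0,0,0],[0,0.127,-0.085,0.04,0,0,0],[0,0.127,-0.085,0.04,0,0,0],[0,0.127,-0.085,0.04,0,0,0],[0,0.127,-0.085,0.04,0,0,0],[0,0.127,-0.085,0.04,0,0,0],[0,0.127,-0.085,0.04,0,0,0],[0,0,0,0,0,0,0.157],[0,0,0,0,0,0,0.157],[0,0,0,0,0,0,0.157],[0,0,0,0,0,0,0.157],[0,0,0,0,0,0,0.157],[0,0,0,0,0,0.175,0],[0,0,0,0,0,0.175,0],[0,0,0,0,0,0.175,0],[0,0,0,0,0,0.175,0]],
  ],
  newtons=40,
)

```text
t: 1.82
tool_pos: [0.3715, -0.1952, 0.1435]
tcp_rot: [3.085, -0.052, 0.552]
force: [0.4, -0.4, -0.0]
opening: 0.0852
gripper_force: 0.0
```

>>> jog_arm(
  deltas=[
    [[0,0,0,0,0,0,0],[0,0,0,0,0,0,0],[0,0,0,0,0,0,0]],
  ],
)

```text
t: 2.07
tool_pos: [0.3717, -0.1958, 0.1438]
tcp_rot: [3.087, -0.054, 0.543]
force: [0.1, -0.2, 0.0]
opening: 0.0855
gripper_force: 0.0
```

```bash
cat >> h.py <<'E'
def rel(target_p, target_R=None):
    s=state(); R=Ro.from_rotvec(s["tcp_rot"]); print("t",s["t"],"p",s["tool_pos"].round(4),"F",s["force"].round(2),"open",s["opening"])
    print("shift units (tool axes now)",(R.inv().apply(np.array(target_p)-s["tool_pos"])/.2).round(3))
    if target_R is not None: print("turn units",((R.inv()*target_R).as_rotvec()/.5).round(3))
def toolR(yaw,tilt):
    """tool x azimuth yaw deg, pointing down, then +tilt deg about tool y (body toward robot)"""
    return Ro.from_euler('z',yaw,degrees=True)*Ro.from_euler('x',180,degrees=True)*Ro.from_euler('y',tilt,degrees=True)
E
python3 - <<'E'
from h import *
rel([.372,-.195,.144],toolR(-2,20)); print(state()["q"])
im,d,W,c=cloud("wrist"); cv2.imwrite("pics/w1.png",im[...,::-1]); np.savez("w1.npz",im=im,W=W)
Z=W[(W[...,2]>.085)&(W[...,2]<.105)&(W[...,0]>.34)&(W[...,0]<.46)&(W[...,1]>-.25)&(W[...,1]<-.14)]
r=cv2.minAreaRect((Z[:,:2]*1000).astype(np.float32)); print(len(Z),r,Z.min(0),Z.max(0))
for a in np.arange(.375,.445,.005):
    q=Z[abs(Z[:,0]-a)<.0025]; print(a.round(3),len(q),q[:,1].min().round(4),q[:,1].max().round(4)) if len(q) else 0
E
```

```text
t 2.0667 p [ 0.3717 -0.1958  0.1438] F [ 0.08 -0.15  0.02] open 0.0854806626852818
shift units (tool axes now) [ 0.002 -0.004 -0.   ]
turn units [ 0.001  0.001 -0.   ]
[-0.62837593 -0.17394794 -0.72131618  0.73065236  0.19161348  2.57668078]
2074 ((405.50732421875, -195.75448608398438), (56.874473571777344, 57.50353240966797), 87.92425537109375) [ 0.37674751 -0.22483894  0.08500134] [ 0.43459416 -0.16654567  0.09441236]
0.375 26 -0.223 -0.2034
0.38 388 -0.2232 -0.1665
0.385 74 -0.2233 -0.1667
0.39 76 -0.2235 -0.1668
0.395 83 -0.2236 -0.1671
0.4 77 -0.224 -0.1673
0.405 78 -0.224 -0.1672
0.41 83 -0.2243 -0.1675
0.415 75 -0.2245 -0.1677
0.42 275 -0.2246 -0.1679
0.425 377 -0.2248 -0.168
0.43 333 -0.2162 -0.1769
0.435 129 -0.2162 -0.1771
```

View pics/w1.png

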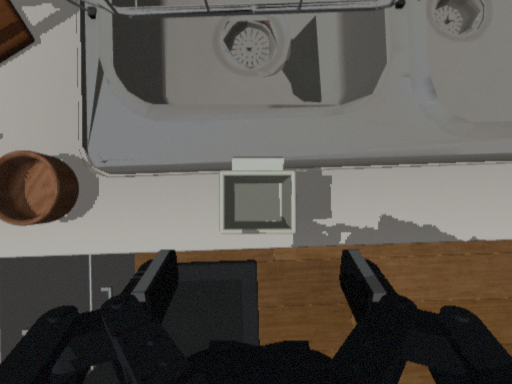

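The wrist view shows the cup centred between the fingers, with its rim at (257,200) and its hook at (257,163), facing away from the robot. The rim height of 0.093 m fits the 92 mm size. I'll descend and grip.

>>> jog_arm(
  deltas=[
    [[0,0,0,0.065,0,0,0],[0,0,0,0.065,0,0,0],[0,0,0,0.065,0,0,0],[0,0,0,0.065,0,0,0],[0,0,0,0.065,0,0,0],[0,0,0,0.065,0,0,0],[0,0,0,0.065,0,0,0],[0,0,0,0.065,0,0,0],[0,0,0,0,0,0,0],[0.2,0,0,0,0,0,0],[0.25,0,0,0,0,0,0],[0.3,0,0,0,0,0,0],[0.4,0,0,0,0,0,0],[0.6,0,0,0,0,0,0],[0.8,0,0,0,0,0,0],[0.8,0,0,0,0,0,0],[0.8,0,0,0,0,0,0],[0.8,0,0,0,0,0,0]],
  ],
  newtons=40,
)

```text
t: 3.62
tool_pos: [0.4075, -0.1969, 0.0465]
tcp_rot: [3.086, -0.053, 0.548]
force: [-1.2, 1.6, 7.4]
opening: 0.0559
gripper_force: 41.7
```

>>> jog_arm(
  deltas=[
    [[0.8,0.014,0,-0.038,0,0,0],[0.8,0.03,0,-0.08,0,0,0],[0.8,0.046,0,-0.125,0,0,0],[0.8,0.046,0,-0.125,0,0,0],[0.8,0.046,0,-0.125,0,0,0],[0.8,0.046,0,-0.125,0,0,0],[0.8,0.046,0,-0.125,0,0,0],[0.8,0,0,0,0,0,0],[0.8,0,0,0,0,0,0]],
  ],
)

```text
t: 4.37
tool_pos: [0.408, -0.197, 0.2053]
tcp_rot: [3.085, -0.054, 0.549]
force: [0.5, 0.2, -2.2]
opening: 0.0557
gripper_force: 42.2
```

```bash
cat >> h.py <<'E'
Rg=Ro.from_rotvec([3.086,-.053,.548]); pg=np.array([.4075,-.1969,.0465])
hook_t=Rg.inv().apply(np.array([.401+.023*np.cos(np.radians(2)),-.1965-.0008,.084])-pg)  # hook corner in tool frame
def tcp_for_hook(h,T,yaw=31.3):
    R=toolR(yaw,20-T); return np.array(h)-R.apply(hook_t),R
E
python3 - <<'E'
from h import *
print("hook_t",hook_t)
p,R=tcp_for_hook([.50,.108,.20],23.5); print(p); rel(p,R); print(state()["gripper_force"])
E
```

```text
hook_t [ 0.02839336 -0.00013701 -0.02952958]
[0.47431511 0.09222299 0.17225887]
t 4.3667 p [ 0.408  -0.197   0.2053] F [ 0.48  0.18 -2.19] open 0.05571996751084094
shift units (tool axes now) [ 0.208 -1.457  0.25 ]
turn units [ 0.173 -0.802 -1.158]
42.200440764427185
```

>>> jog_arm(
  deltas=[
    [[0.8,0.0173,-0.1214,0.0208,0,0,0],[0.8,0.0173,-0.1214,0.0208,0,0,0],[0.8,0.0173,-0.1214,0.0208,0,0,0],[0.8,0.0173,-0.1214,0.0208,0,0,0],[0.8,0.0173,-0.1214,0.0208,0,0,0],[0.8,0.0173,-0.1214,0.0208,0,0,0],[0.8,0.0173,-0.1214,0.0208,0,0,0],[0.8,0.0173,-0.1214,0.0208,0,0,0],[0.8,0.0173,-0.1214,0.0208,0,0,0],[0.8,0.0173,-0.1214,0.0208,0,0,0],[0.8,0.0173,-0.1214,0.0208,0,0,0],[0.8,0.0173,-0.1214,0.0208,0,0,0],[0.8,0,0,0,0.0216,-0.1,-0.145],[0.8,0,0,0,0.0216,-0.1,-0.145],[0.8,0,0,0,0.0216,-0.1,-0.145],[0.8,0,0,0,0.0216,-0.1,-0.145],[0.8,0,0,0,0.0216,-0.1,-0.145],[0.8,0,0,0,0.0216,-0.1,-0.145],[0.8,0,0,0,0.0216,-0.1,-0.145],[0.8,0,0,0,0.0216,-0.1,-0.145]],
  ],
)

```text
t: 6.03
tool_pos: [0.4711, 0.0273, 0.1723]
tcp_rot: [-2.974, -0.978, 0.084]
force: [0.7, 0.2, -2.7]
opening: 0.0557
gripper_force: 42.5
```

>>> jog_arm(
  deltas=[
    [[0.8,0,0,0,0,0,0],[0.8,0,0,0,0,0,0],[0.8,0,0,0,0,0,0]],
  ],
)

```text
t: 6.28
tool_pos: [0.4706, 0.0276, 0.1722]
tcp_rot: [-2.976, -0.97, 0.079]
force: [-0.7, -0.0, -1.6]
opening: 0.0555
gripper_force: 42.5
```

Run:
```python
from h import *
p,R=tcp_for_hook([.50,.108,.20],23.5); rel(p,R)
ims=[]
c0=np.array([.5585,.1949]); a=np.radians(31.3); ex=np.array([np.cos(a),np.sin(a)]); ey=np.array([-ex[1],ex[0]])
for n in ["wrist","side"]:
    im,d,W,c=cloud(n); np.savez(n+"2.npz",im=im,W=W); ims.append(im[...,::-1])
    X=(W[...,:2]-c0)@ex; Y=(W[...,:2]-c0)@ey; Z=W[...,2]
    M=(X>-.03)&(X<.0)&(Z>.105)&(Z<.168)&(Y>-.12)&(Y<.03)
    print(n,M.sum(),np.percentile(Z[M],[1,50,97,99]))
    T=M&(Z>.149)
    print(" top X",np.percentile(X[T],[2,50,98]),"fit",np.polyfit(Y[T],X[T],1) if T.sum()>9 else 0)
    # loose cup: hook area
    Hk=(X<-.035)&(X>-.14)&(Z>.18)&(Z<.225)&(Y>-.085)&(Y<-.0)
    if Hk.sum(): print(" cup X",np.percentile(X[Hk],[1,99]),"Y",np.percentile(Y[Hk],[1,99]),"Z",np.percentile(Z[Hk],[1,99]))
    print("exp hook XY",(np.array([.5,.108])-c0)@ex,(np.array([.5,.108])-c0)@ey)
s=ims[1][90:282,170:362]; cv2.imwrite("pics/w2.png",np.hstack([ims[0][:,:416],cv2.resize(s,(384,384),interpolation=cv2.INTER_CUBIC)]))
```

```text
t 6.2833 p [0.4706 0.0276 0.1722] F [-0.66 -0.04 -1.64] open 0.05549996853697026
shift units (tool axes now) [ 0.205 -0.25  -0.003]
turn units [-0.041 -0.03   0.17 ]Traceback (most recent call last):
  File "<stdin>", line 9, in <module>
    return _quantile_unchecked(
        a, q, axis, out, overwrite_input, method, keepdims, weights)
    return _ureduce(a,
                    func=_quantile_ureduce_func,
    ...<5 lines>...
                    overwrite_input=overwrite_input,
                    method=method)
    r = func(a, **kwargs)
    result = _quantile(arr,
                       quantiles=q,
    ...<2 lines>...
                       out=out,
                       weights=wgt)
    slices_having_nans = np.isnan(arr[-1, ...])
                                  ~~~^^^^^^^^^
IndexError: index -1 is out of bounds for axis 0 with size 0
```

>>> jog_arm(
  deltas=[
    [[0.8,0.034,-0.042,0,0,0,0],[0.8,0.034,-0.042,0,0,0,0],[0.8,0.034,-0.042,0,0,0,0],[0.8,0.034,-0.042,0,0,0,0],[0.8,0.034,-0.042,0,0,0,0],[0.8,0.034,-0.042,0,0,0,0],[0.8,0,0,0,-0.014,-0.01,0.057],[0.8,0,0,0,-0.014,-0.01,0.057],[0.8,0,0,0,-0.014,-0.01,0.057],[0.8,0,0,0,0,0,0],[0.8,0,0,0,0,0,0],[0.8,0,0,0,0,0,0]],
  ],
)

```text
t: 7.33
tool_pos: [0.4737, 0.0928, 0.1719]
tcp_rot: [3.006, 0.847, -0.093]
force: [-0.1, -0.5, -2.1]
opening: 0.0557
gripper_force: 42.5
```

```bash
cat > look.py <<'E'
from h import *
import sys
tag=sys.argv[1]
h=np.array(eval(sys.argv[2])); T=float(sys.argv[3])
p,R=tcp_for_hook(h,T); rel(p,R)
c0=np.array([.5585,.1949]); a=np.radians(31.3); ex=np.array([np.cos(a),np.sin(a)]); ey=np.array([-ex[1],ex[0]])
s=state(); hk=s["tool_pos"]+Ro.from_rotvec(s["tcp_rot"]).apply(hook_t); print("model hook XYZ",(hk[:2]-c0)@ex,(hk[:2]-c0)@ey,hk[2])
pc=lambda A:np.percentile(A,[2,50,98]).round(4) if A.size else None
for n in ["wrist","side"]:
    im,d,W,c=cloud(n); np.savez(n+tag+".npz",im=im,W=W)
    cv2.imwrite(f"pics/{n}{tag}.png",im[...,::-1])
    X=(W[...,:2]-c0)@ex; Y=(W[...,:2]-c0)@ey; Z=W[...,2]
    M=(X>-.03)&(X<.0)&(Z>.105)&(Z<.168)&(Y>-.12)&(Y<.03)
    print(n,"rail",M.sum(),pc(Z[M]))
    Tm=M&(Z>.149); print(" top X",pc(X[Tm]),np.polyfit(Y[Tm],X[Tm],1) if Tm.sum()>9 else 0)
    Hk=(X<-.035)&(X>-.17)&(Z>.17)&(Z<.225)&(abs(Y+.045)<.05)&(im.min(-1)>90)
    print(" cup X",pc(X[Hk]),"Y",pc(Y[Hk]),"Z",pc(Z[Hk]))
a=cv2.imread(f"pics/wrist{tag}.png"); b=cv2.imread(f"pics/side{tag}.png")[90:282,170:362]
cv2.imwrite(f"pics/w{tag}.png",np.hstack([a[:,48:464],cv2.resize(b,(384,384),interpolation=cv2.INTER_CUBIC)]))
E
python3 look.py 3 "[.5,.108,.20]" 23.5
```

```text
t 7.3333 p [0.4737 0.0928 0.1719] F [-0.06 -0.48 -2.05] open 0.055685593616914865
shift units (tool axes now) [ 0.001  0.004 -0.002]
turn units [0.    0.002 0.006]
model hook XYZ -0.09535400783895356 -0.04289719193830642 0.19965354837286092
wrist rail 5565 [0.1144 0.1492 0.1512]
 top X [-0.017  -0.0145 -0.012 ] [ 0.00744281 -0.01412377]
 cup X [-0.1321 -0.0918 -0.0838] Y [-0.0712 -0.0448 -0.0152] Z [0.1864 0.2028 0.224 ]
side rail 499 [0.1141 0.134  0.154 ]
 top X [-0.0184 -0.0151 -0.0096] [ 0.0112711  -0.01402026]
 cup X None Y None Z None
```

View pics/w3.png

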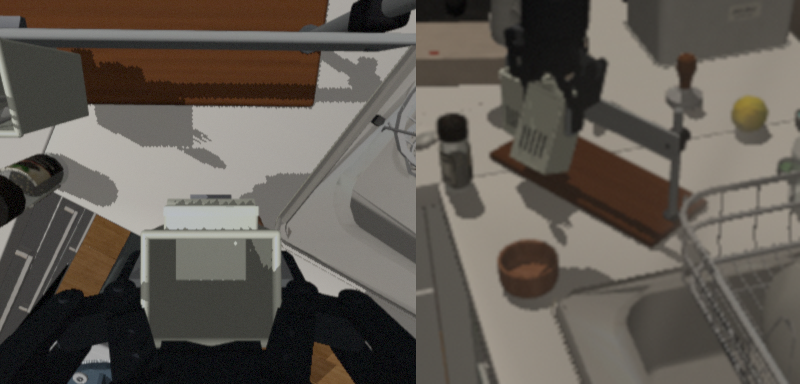

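The wrist view shows the rail's empty stretch across the top (row 40), with the post at (315,40). The cup's hook faces it at (210,212), and the hung cup is clear to the left. The rail top's front edge is at X about -17 mm and z about 0.152. The measured hook matches the model, so I'll stage just in front of and above the rail.

```bash
cat >> h.py <<'E'
c0=np.array([.5585,.1949]); _a=np.radians(31.3); ex=np.array([np.cos(_a),np.sin(_a)]); ey=np.array([-ex[1],ex[0]])
def hw(X,Y,Z): return np.r_[c0+ex*X+ey*Y,Z]
def hookXYZ():
    s=state(); hk=s["tool_pos"]+Ro.from_rotvec(s["tcp_rot"]).apply(hook_t); return np.r_[(hk[:2]-c0)@ex,(hk[:2]-c0)@ey,hk[2]]
E
python3 -c "
from h import *
p,R=tcp_for_hook(hw(-.024,-.044,.18),25.5,31.0); rel(p,R); print(p)"
```

```text
t 7.4333 p [0.4737 0.0926 0.1719] F [ 0.36 -0.16 -1.91] open 0.055574577402865116
shift units (tool axes now) [0.358 0.004 0.071]
turn units [ 0.001 -0.068  0.016]
[0.53427056 0.12870387 0.15332775]
```

>>> jog_arm(
  deltas=[
    [[0.8,0,0,0,0,-0.034,0.008],[0.8,0,0,0,0,-0.034,0.008],[0.8,0.036,0,0.009,0,0,0],[0.8,0.036,0,0.009,0,0,0],[0.8,0.036,0,0.009,0,0,0],[0.8,0.036,0,0.009,0,0,0],[0.8,0.036,0,0.009,0,0,0],[0.8,0.036,0,0.009,0,0,0],[0.8,0.036,0,0.009,0,0,0],[0.8,0.036,0,0.009,0,0,0],[0.8,0.036,0,0.009,0,0,0],[0.8,0.036,0,0.009,0,0,0],[0.8,0,0,0,0,0,0],[0.8,0,0,0,0,0,0],[0.8,0,0,0,0,0,0]],
  ],
)

```text
t: 8.68
tool_pos: [0.5335, 0.1284, 0.1472]
tcp_rot: [2.999, 0.83, -0.144]
force: [-1.2, 0.4, -2.0]
opening: 0.0556
gripper_force: 42.5
```

```bash
python3 look.py 4 "hw(-.017,-.044,.18)" 25.5
```

```text
t 8.6833 p [0.5335 0.1284 0.1472] F [-1.25  0.36 -2.03] open 0.05559722932672176
shift units (tool axes now) [ 0.036  0.001 -0.034]
turn units [ 0.001  0.    -0.012]
model hook XYZ -0.024824120652362155 -0.04388052620310763 0.17386287705197595
wrist rail 9654 [0.1132 0.1421 0.1642]
 top X [-0.0166 -0.0145 -0.0115] [ 0.00712723 -0.01411431]
 cup X [-0.0618 -0.0446 -0.0355] Y [-0.0884 -0.0452 -0.0119] Z [0.1727 0.1921 0.2014]
side rail 288 [0.1154 0.1343 0.1539]
 top X [-0.0185 -0.0158 -0.0103] [ 0.02500287 -0.01300315]
 cup X [-0.0451 -0.0437 -0.0379] Y [-0.0849 -0.0651 -0.0203] Z [0.1816 0.1902 0.2179]
```

View pics/w4.png

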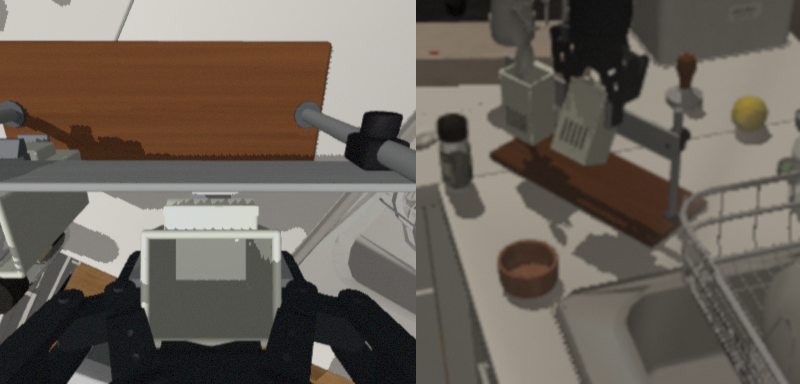

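The wrist view shows the hook roof at (210,215), just in front of the rail's front edge (row 190) and square to it. The post clamp and the hung cup are clear. I'll check the hook and rail positions in this cloud.

Run:
```python
from h import *
D=np.load("wrist4.npz"); W=D["W"]; im=D["im"]
X=(W[...,:2]-c0)@ex; Y=(W[...,:2]-c0)@ey; Z=W[...,2]
for r in range(150,240,4):
    u=slice(245,275); print(r,"X",np.median(X[r,u]).round(4),"Z",np.median(Z[r,u]).round(4),end=" | ")
    u=slice(390,400) if 0 else slice(340,350); print("Xr",np.median(X[r,u]).round(4),np.median(Z[r,u]).round(4), im[r,258])
p,R=tcp_for_hook(hw(-.0165,-.044,.172),25.5,31.0); rel(p,R)
```

```text
150 X -0.0326 Z 0.0105 | Xr -0.0331 0.0103 [104  62  35]
154 X -0.0367 Z 0.0103 | Xr -0.037 0.0106 [90 56 35]
158 X -0.0406 Z 0.0107 | Xr -0.0412 0.0101 [64 42 26]
162 X -0.0118 Z 0.1161 | Xr -0.0123 0.1152 [92 91 93]
166 X -0.0118 Z 0.1236 | Xr -0.0122 0.1231 [91 92 92]
170 X -0.0119 Z 0.1304 | Xr -0.0123 0.13 [95 95 94]
174 X -0.0119 Z 0.137 | Xr -0.012 0.1372 [92 94 91]
178 X -0.0118 Z 0.1432 | Xr -0.0121 0.143 [94 96 94]
182 X -0.0119 Z 0.1487 | Xr -0.0122 0.1485 [ 99 101  99]
186 X -0.0135 Z 0.1501 | Xr -0.0137 0.15 [164 163 163]
190 X -0.0155 Z 0.1503 | Xr -0.0158 0.1501 [147 148 148]
194 X -0.0275 Z 0.1281 | Xr -0.0852 -0.0017 [157 154 151]
198 X nan Z nan | Xr -0.09 -0.0018 [103 102  99]
202 X -0.0157 Z 0.1638 | Xr -0.0947 -0.0013 [115 115 107]
206 X -0.0132 Z 0.1729 | Xr -0.0998 -0.0018 [192 194 186]
210 X -0.0148 Z 0.1735 | Xr -0.1047 -0.0016 [212 215 209]
214 X -0.0163 Z 0.1742 | Xr -0.1095 -0.0013 [212 216 210]
218 X -0.0178 Z 0.175 | Xr -0.1147 -0.0015 [212 216 211]
222 X -0.0193 Z 0.1759 | Xr -0.1197 -0.0012 [213 217 212]
226 X -0.0207 Z 0.1766 | Xr -0.1251 -0.0015 [213 217 212]
230 X -0.0205 Z 0.1802 | Xr -0.1304 -0.0015 [157 158 149]
234 X nan Z nan | Xr -0.1359 -0.0017 [212 214 206]
238 X -0.0243 Z 0.1803 | Xr -0.1411 -0.0014 [166 169 157]
t 8.7833 p [0.5335 0.1283 0.1474] F [-0.43  0.61 -1.79] open 0.055342785400048174
shift units (tool axes now) [0.043 0.    0.006]
turn units [ 0.002 -0.    -0.002]
```

>>> jog_arm(
  deltas=[
    [[0.8,0.01,0,-0.001,0,0,0],[0.8,0.01,0,-0.001,0,0,0],[0.8,0.01,0,-0.001,0,0,0],[0.8,0.009,0,-0.001,0,0,0],[0.8,0,0,0,0,0,0],[0.8,0,0,0,0,0,0],[0.8,0.001,0,0.01,0,0,0],[0.8,0.001,0,0.01,0,0,0],[0.8,0.001,0,0.01,0,0,0],[0.8,0.001,0,0.01,0,0,0],[0.8,0.001,0,0.01,0,0,0],[0.8,0,0,0,0,0,0],[0.8,0,0,0,0,0,0],[0.8,0,0,0,0,0,0]],
  ],
)

```text
t: 9.95
tool_pos: [0.5404, 0.1325, 0.1372]
tcp_rot: [2.999, 0.83, -0.143]
force: [0.6, 0.1, -1.2]
opening: 0.0557
gripper_force: 42.5
```

```bash
python3 -c "
from h import *
print(hookXYZ().round(4)); p,R=tcp_for_hook(hw(-.017,-.044,.164),25.5,31.0); rel(p,R)"
```

```text
[-0.0167 -0.044   0.1639]
t 9.95 p [0.5404 0.1325 0.1372] F [ 0.57  0.08 -1.23] open 0.05568824393849568
shift units (tool axes now) [-0.001  0.    -0.   ]
turn units [ 0.002 -0.    -0.002]
```

>>> jog_arm(
  deltas=[
    [[0.8,0,0,0.007,0,0,0],[0.8,0.001,0,0.007,0,0,0],[0.8,0.001,0,0.007,0,0,0],[0.8,0.001,0,0.007,0,0,0],[0.8,0,0,0,0,0,0],[0.8,0,0,0,0,0,0]],
  ],
)

```text
t: 10.45
tool_pos: [0.5404, 0.1325, 0.1314]
tcp_rot: [2.999, 0.831, -0.144]
force: [-1.1, 0.2, -2.2]
opening: 0.0557
gripper_force: 42.5
```

>>> jog_arm(
  deltas=[
    [[0.8,0.001,0,0.006,0,0,0],[0.8,0,0,0.006,0,0,0],[0.8,0,0,0,0,0,0],[0.8,0,0,0,0,0,0]],
  ],
)

```text
t: 10.78
tool_pos: [0.5404, 0.1325, 0.129]
tcp_rot: [2.999, 0.83, -0.144]
force: [0.4, -0.1, -0.8]
opening: 0.0551
gripper_force: 42.5
```

>>> jog_arm(
  deltas=[
    [[0.8,0.001,0,0.005,0,0,0],[0.8,0,0,0.005,0,0,0],[0.8,0,0,0,0,0,0],[0.8,0,0,0,0,0,0]],
  ],
)

```text
t: 11.12
tool_pos: [0.5404, 0.1325, 0.127]
tcp_rot: [2.999, 0.83, -0.144]
force: [0.2, -0.5, -1.9]
opening: 0.056
gripper_force: 42.5
```

>>> jog_arm(
  deltas=[
    [[0.8,0,0,0.005,0,0,0],[0.8,0,0,0,0,0,0],[0.8,0,0,0,0,0,0]],
  ],
)

```text
t: 11.37
tool_pos: [0.5406, 0.1326, 0.1264]
tcp_rot: [2.999, 0.83, -0.142]
force: [0.3, 0.9, 2.8]
opening: 0.056
gripper_force: 43.1
```

>>> jog_arm(
  deltas=[
    [[0.8,0,0,0.005,0,0,0],[0.8,0,0,0,0,0,0],[0.8,0,0,0,0,0,0]],
  ],
)

```text
t: 11.62
tool_pos: [0.5409, 0.1326, 0.1258]
tcp_rot: [2.999, 0.831, -0.141]
force: [0.4, 0.7, 8.3]
opening: 0.0557
gripper_force: 43.9
```

Contact came at about 10 N, at the height the camera predicted, so the hook is seated. I'll tilt partway toward its hanging angle about the hook, then release.

Run:
```python
from h import *
h=hookXYZ(); print(h.round(4))
p,R=tcp_for_hook(hw(h[0],h[1],h[2]-.0005),20,31.0); rel(p,R)
```

```text
[-0.0163 -0.0441  0.1526]
t 11.6167 p [0.5409 0.1326 0.1258] F [0.38 0.72 8.32] open 0.05566347987724946
shift units (tool axes now) [ 0.015 -0.     0.015]
turn units [ 0.002  0.188 -0.001]
```

>>> jog_arm(
  deltas=[
    [[0.8,0.003,0,0.002,0,0.047,0],[0.8,0.004,0,0.002,0,0.047,0],[0.8,0.004,0,0.003,0,0.047,0],[0.8,0.004,0,0.003,0,0.047,0],[0.8,0,0,0,0,0,0],[0.8,0,0,0,0,0,0]],
  ],
)

```text
t: 12.12
tool_pos: [0.5426, 0.1338, 0.1232]
tcp_rot: [3.026, 0.838, -0.003]
force: [-0.8, -0.9, 0.8]
opening: 0.0556
gripper_force: 42.8
```

```bash
python3 -c "
from h import *
print(hookXYZ().round(4),state()['force'])"
```

```text
[-0.0169 -0.044   0.1526] [-0.76969346 -0.88988987  0.7728511 ]
```

>>> jog_arm(
  deltas=[
    [[0.5,0,0,0,0,0,0],[0.3,0,0,0,0,0,0],[0.2,0,0,0,0,0,0],[0,0,0,0,0,0,0],[0,0,0,0,0,0,0],[0,0,0,0,0,0,0],[0,0,0,0,0,0,0],[0,0,0,0,0,0,0],[0,0,0,-0.02,0,0,0],[0,0,0,-0.05,0,0,0],[0,0,0,-0.08,0,0,0],[0,0,0,-0.1,0,0,0],[0,0,0,-0.1,0,0,0],[0,0,0,-0.05,0,0,0],[0.8,0,0,0,0,0,0],[1,0,0,0,0,0,0],[1,0,0,0,0,0,0],[1,0,0,0,0,0,0],[1,0,0,0,0,0,0]],
  ],
)

```text
t: 13.7
tool_pos: [0.5424, 0.1339, 0.202]
tcp_rot: [3.026, 0.838, -0.005]
force: [0.7, -0.4, 0.3]
opening: 0.0255
gripper_force: 0.0
```

>>> jog_arm(
  deltas=[
    [[1,0,0,0,0,0,0],[1,0,0,0,0,0,0],[1,0,0,0,0,0,0]],
  ],
)

```text
t: 13.95
tool_pos: [0.5428, 0.134, 0.2027]
tcp_rot: [3.026, 0.838, -0.003]
force: [0.2, 0.0, 0.6]
opening: -0.0
gripper_force: 0.0
```

```bash
python3 look.py 5 "hw(-.017,-.044,.18)" 20 | tail -4
python3 - <<'E'
from h import *
s=state(); print(s["t"],s["tool_pos"],s["opening"],s["force"])
D=np.load("wrist5.npz"); W=D["W"]; im=D["im"]
X=(W[...,:2]-c0)@ex; Y=(W[...,:2]-c0)@ey; Z=W[...,2]
M=(abs(Y+.044)<.02)&(X<-.02)&(X>-.09)&(Z>.13)&(im.min(-1)>90)
i=np.where(M); 
for z0 in np.arange(.15,.2,.004):
    m=M&(abs(Z-z0)<.002)
    if m.sum()>5: print(z0.round(3),m.sum(),X[m].min().round(4),X[m].max().round(4))
E
```

```text
cup X [-0.0584 -0.0552 -0.037 ] Y [-0.0725 -0.0319 -0.0158] Z [0.1702 0.173  0.2137]
side rail 418 [0.1155 0.1453 0.1639]
 top X [-0.0288 -0.0166 -0.0114] [-0.00371999 -0.017635  ]
 cup X [-0.06   -0.0517 -0.0358] Y [-0.0662 -0.0281 -0.0168] Z [0.1706 0.1753 0.2231]
14.05 [0.54283836 0.13403032 0.20287191] 5.0994213821352334e-05 [-0.21014381  0.01308255 -0.51377619]
0.174 83 -0.0586 -0.0549
```

View pics/w5.png

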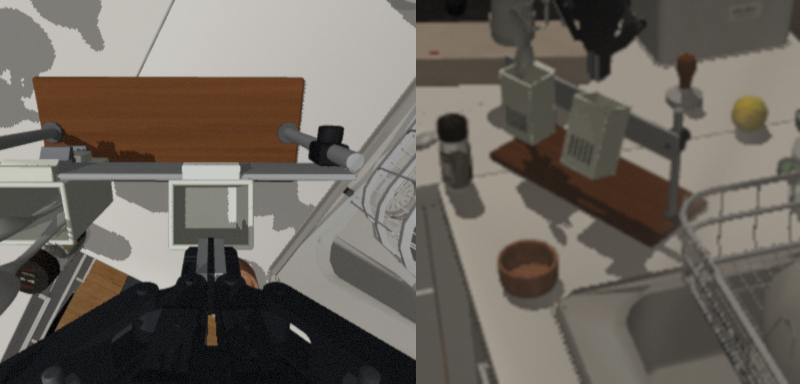

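The cup hangs hooked and tilted: its rim is at (210,215) in the wrist view, with the hook over the rail at (210,170). In the side view it leans next to the hung cup. I'll bring the closed fingertips over its front rim.

Run:
```python
from h import *
s=state(); d=s["tool_pos"][:2]-c0; print(d@ex,d@ey)
rel(hw(-.0605,-.044,.180),toolR(31,0))
```

```text
-0.04500519040210794 -0.043874118931416205
t 14.05 p [0.5428 0.134  0.2029] F [-0.21  0.01 -0.51] open 5.0994213821352334e-05
shift units (tool axes now) [-0.077  0.001  0.115]
turn units [ 0.002  0.004 -0.001]
```

>>> jog_arm(
  deltas=[
    [[1,-0.02,0,0,0,0,0],[1,-0.02,0,0,0,0,0],[1,-0.02,0,0,0,0,0],[1,-0.017,0,0,0,0,0],[1,0,0,0.023,0,0,0],[1,0,0,0.023,0,0,0],[1,0,0,0.023,0,0,0],[1,0,0,0.023,0,0,0],[1,0,0,0.02,0,0,0],[1,0,0,0,0,0,0],[1,0,0,0,0,0,0],[1,0,0,0,0,0,0]],
  ],
)

```text
t: 15.05
tool_pos: [0.5297, 0.1261, 0.1806]
tcp_rot: [3.026, 0.838, -0.002]
force: [-0.5, -0.3, 0.1]
opening: -0.0001
gripper_force: 0.0
```

>>> jog_arm(
  deltas=[
    [[1,0,0,0.01,0,0,0],[1,0,0,0.01,0,0,0],[1,0,0,0,0,0,0],[1,0,0,0,0,0,0]],
  ],
)

```text
t: 15.38
tool_pos: [0.5295, 0.1261, 0.1765]
tcp_rot: [3.026, 0.838, -0.003]
force: [0.2, -0.4, -0.2]
opening: -0.0002
gripper_force: 0.0
```

>>> jog_arm(
  deltas=[
    [[1,0,0,0.005,0,0,0],[1,0,0,0.005,0,0,0],[1,0,0,0,0,0,0],[1,0,0,0,0,0,0]],
  ],
)

```text
t: 15.72
tool_pos: [0.5296, 0.1261, 0.1746]
tcp_rot: [3.026, 0.838, -0.002]
force: [-0.2, -1.0, 0.9]
opening: -0.0003
gripper_force: 0.3
```

>>> jog_arm(
  deltas=[
    [[1,0,0,0.005,0,0,0],[1,0,0,0.005,0,0,0],[1,0,0,0,0,0,0],[1,0,0,0,0,0,0]],
  ],
)

```text
t: 16.05
tool_pos: [0.5295, 0.126, 0.1725]
tcp_rot: [3.026, 0.838, -0.003]
force: [-1.4, -1.6, 2.8]
opening: 0.0003
gripper_force: 1.3
```

>>> jog_arm(
  deltas=[
    [[1,0,0,0.005,0,0,0],[1,0,0,0.005,0,0,0],[1,0,0,0,0,0,0],[1,0,0,0,0,0,0]],
  ],
)

```text
t: 16.38
tool_pos: [0.5296, 0.126, 0.1705]
tcp_rot: [3.026, 0.838, -0.003]
force: [-2.2, -1.9, 4.0]
opening: -0.0002
gripper_force: 1.7
```

>>> jog_arm(
  deltas=[
    [[1,0,0,0.005,0,0,0],[1,0,0,0.005,0,0,0],[1,0,0,0,0,0,0],[1,0,0,0,0,0,0]],
  ],
)

```text
t: 16.72
tool_pos: [0.5297, 0.1262, 0.1684]
tcp_rot: [3.026, 0.838, -0.002]
force: [-0.1, 0.7, -0.9]
opening: 0.0002
gripper_force: 0.0
```

The force rose to about 4 N and then dropped, so either the clip snapped or the rim slipped off. I'll back off and look.

>>> jog_arm(
  deltas=[
    [[1,0,0,-0.04,0,0,0],[1,0,0,-0.06,0,0,0],[1,-0.03,0,-0.06,0,0,0],[1,-0.05,0,-0.06,0,0,0],[1,-0.05,0,0,0,0,0],[1,0,0,0,0,0,0],[1,0,0,0,0,0,0],[1,0,0,0,0,0,0]],
  ],
)

```text
t: 17.38
tool_pos: [0.5073, 0.1127, 0.2129]
tcp_rot: [3.026, 0.838, -0.002]
force: [0.6, -0.2, -0.6]
opening: -0.0002
gripper_force: 0.0
```

```bash
python3 look.py 6 "hw(-.017,-.044,.18)" 20 | tail -4
python3 - <<'E'
from h import *
for n in ["wrist6","side6"]:
    D=np.load(n+".npz"); W=D["W"]; im=D["im"]
    X=(W[...,:2]-c0)@ex; Y=(W[...,:2]-c0)@ey; Z=W[...,2]
    print(n)
    for y0,nm in [(-.044,"loose"),(.082,"hung")]:
        M=(abs(Y-y0)<.027)&(X<-.01)&(X>-.1)&(Z>.06)&(Z<.185)&(im.min(-1)>60)
        for z0 in np.arange(.072,.19,.008):
            m=M&(abs(Z-z0)<.004)
            if m.sum()>5: print(nm,z0.round(3),m.sum(),np.percentile(X[m],[2,50,98]).round(4))
E
```

```text
cup X [-0.079  -0.0749 -0.0743] Y [-0.042  -0.0372 -0.0306] Z [0.215  0.2183 0.2233]
side rail 551 [0.1131 0.143  0.1613]
 top X [-0.0273 -0.0179 -0.0077] [-0.00941522 -0.01790395]
 cup X None Y None Z None
wrist6
loose 0.072 1422 [-0.0583 -0.0431 -0.0295]
loose 0.08 149 [-0.0589 -0.0585 -0.0295]
loose 0.088 156 [-0.0592 -0.0588 -0.0286]
loose 0.096 173 [-0.0595 -0.0591 -0.0281]
loose 0.104 187 [-0.0599 -0.0594 -0.0285]
loose 0.112 230 [-0.0602 -0.0596 -0.0281]
loose 0.12 231 [-0.0606 -0.0599 -0.0254]
loose 0.128 273 [-0.0607 -0.0602 -0.0247]
loose 0.136 319 [-0.061  -0.0605 -0.0177]
loose 0.144 362 [-0.0615 -0.0607 -0.0117]
loose 0.152 1174 [-0.0618 -0.0159 -0.0101]
loose 0.16 1205 [-0.0643 -0.0253 -0.0113]
hung 0.072 185 [-0.06   -0.0384 -0.0218]
hung 0.08 136 [-0.0605 -0.0412 -0.0216]
hung 0.088 162 [-0.0603 -0.0408 -0.0109]
hung 0.096 172 [-0.0601 -0.0402 -0.0108]
hung 0.104 229 [-0.06   -0.0392 -0.0102]
hung 0.112 258 [-0.0597 -0.0422 -0.01  ]
hung 0.12 311 [-0.0599 -0.0442 -0.019 ]
hung 0.128 369 [-0.0594 -0.0446 -0.011 ]
hung 0.136 452 [-0.0599 -0.0467 -0.0179]
hung 0.144 542 
[... 626 characters left out ...]
56 -0.0591 -0.0174]
loose 0.152 106 [-0.0652 -0.0369 -0.017 ]
loose 0.16 111 [-0.0652 -0.0254 -0.0104]
hung 0.072 34 [-0.0624 -0.0585 -0.0259]
hung 0.08 55 [-0.0629 -0.0577 -0.0225]
hung 0.088 31 [-0.0616 -0.0494 -0.0168]
hung 0.096 37 [-0.0621 -0.0442 -0.0199]
hung 0.104 38 [-0.0611 -0.0463 -0.0202]
hung 0.112 55 [-0.0615 -0.0579 -0.0183]
hung 0.12 61 [-0.0626 -0.0587 -0.02  ]
hung 0.128 70 [-0.0619 -0.0573 -0.0166]
hung 0.136 79 [-0.0624 -0.0573 -0.0148]
hung 0.144 76 [-0.0623 -0.0509 -0.0159]
hung 0.152 99 [-0.0619 -0.0455 -0.0147]
hung 0.16 103 [-0.0623 -0.0484 -0.015 ]
hung 0.168 17 [-0.0583 -0.0371 -0.0194]
hung 0.176 29 [-0.0607 -0.0358 -0.0306]
hung 0.184 15 [-0.0601 -0.0347 -0.0314]
```

View pics/w6.png

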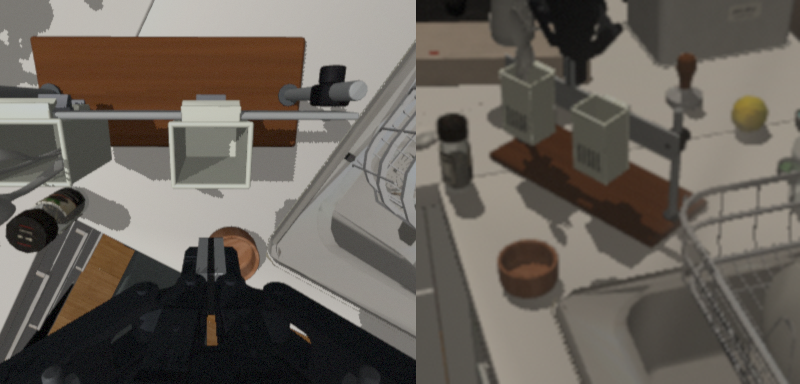

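The cup now hangs near upright beside the hung one: wrist view rim at (210,155), and the side view shows it matching its neighbour. The pot and jar look untouched. I'll compare its seating with the hung cup.

Run:
```python
from h import *
D=np.load("wrist6.npz"); W=D["W"]; im=D["im"]
X=(W[...,:2]-c0)@ex; Y=(W[...,:2]-c0)@ey; Z=W[...,2]
for y0,nm in [(-.044,"loose"),(.075,"hung")]:
    m=(abs(Y-y0)<.015)&(X>-.0195)&(X<-.003)&(Z>.15)&(Z<.175); print(nm,"roof",m.sum(),np.percentile(Z[m],[5,50,95]).round(4),"X",np.percentile(X[m],[2,98]).round(4),np.degrees(np.arctan(np.polyfit(X[m],Z[m],1)[0])).round(1))
    m=(abs(Y-y0)<.024)&(X<-.058)&(X>-.07)&(Z>.154)&(Z<.17); print(nm,"front rim",m.sum(),np.percentile(Z[m],[5,50,95]).round(4),"X",np.percentile(X[m],[2,98]).round(4))
    m=(abs(Y-y0)<.024)&(X<-.02)&(X>-.03)&(Z>.154)&(Z<.175); print(nm,"back rim",m.sum(),np.percentile(Z[m],[5,50,95]).round(4))
for n,(u0,u1,v0,v1) in {"pot":(208,246,208,242),"jar":(178,202,145,185)}.items():
    for f in ("side0","side6"):
        w=np.load(f+".npz")["W"][v0:v1,u0:u1].reshape(-1,3); w=w[w[:,2]>.015]; print(n,f,w.min(0).round(3),w.max(0).round(3))
```

```text
loose roof 846 [0.1541 0.1554 0.159 ] X [-0.019  -0.0075] -12.6
loose front rim 351 [0.1547 0.1567 0.158 ] X [-0.0645 -0.0611]
loose back rim 144 [0.1573 0.1584 0.1595]
hung roof 948 [0.1523 0.1555 0.1594] X [-0.0183 -0.005 ] -17.5
hung front rim 337 [0.1553 0.1585 0.1636] X [-0.0626 -0.0581]
hung back rim 103 [0.1544 0.1585 0.1597]
pot side0 [ 0.387 -0.007  0.015] [0.46  0.067 0.04 ]
pot side6 [ 0.387 -0.007  0.015] [0.459 0.069 0.039]
jar side0 [0.358 0.22  0.016] [0.399 0.266 0.11 ]
jar side6 [0.358 0.222 0.015] [0.399 0.267 0.11 ]
```

```bash
python3 -c "
from rig import *
print(state()['t'],finish_job())"
```

```text
the job is handed in; nothing more can be done
17.4833 None
```

The cup is hooked on the rail and looks snapped: it hangs within about 2.5° of upright by itself, at the same height as the cup beside it. The snap showed as a press of about 4 N that suddenly dropped, which is below the 6 to 15 N the task quoted. The pot and jar did not measurably move, and I handed the job in at 17.5 s with the robot touching nothing.

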